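# Screw the lid onto the flour canister without crossing its thread

## Robot

A 6-joint arm with a two-finger parallel gripper is mounted at the origin on the work surface. World frame = base frame: x ahead of the robot, y to its left, z up, the work surface at z = 0. Lengths are in mm, angles in rad, forces in N, time in s.
With the tool pointing down it reaches from about 300 to 850 mm from the base axis. Payload 4.2 kg.
Tool frame: the origin (TCP) lies on the centre line of the jaws, within the pads' length; the fingertips stand 17 mm ahead of it and the grasp point (between the pads) lies 2 mm behind it; z points along the fingers, y is the direction in which the jaws open and shut (so a half turn about z gives the same grasp; the last joint's range is limited). The gripper opens to 91 mm and grips with 3 to 60 N. Pads are 32 mm wide; open, the fingers measure 118 mm over their backs; the gripper's body (76 mm by 178 mm) begins 60 mm behind the grasp point.
Start: joints at [-1.208, 0.32, 1.565, -0, 1.257, -0.02], TCP at [214.777, -533.397, 230.976] pointing down, gripper open.
Joint ranges: [-3.11, 3.11], [-0.84, 2.01], [0.21, 2.61], [-1.34, 4.49], [0.05, 2.63], [-2.56, 2.56]. Speed limits (rad/s): [2.57, 2.57, 3.14, 3.14, 3.14, 3.14].

## Interface

Orientations are given as [roll, pitch, yaw] about the fixed x, y, z axes, in that order (R = Rz(yaw) Ry(pitch) Rx(roll)).
In Python, from station import move_pose, line_to, move_j, gripper_to, wait, inverse_kinematics, observe, camera, camera_model, Unreachable, hand_in, look_for gives the robot as it stands. Calls block until the motion is done:
- move_pose(position, orientation): joint-space move of the TCP to a pose.
- line_to(position, rotation=None, speed=150): straight line of the TCP; rotation=None keeps the orientation; speed is the mean speed in mm/s.
- move_j(angles): joint-space move.
- gripper_to(opening, newtons=None): finger opening in mm; newtons is the grip in N (None keeps the last); returns when the fingers have stopped.
- wait(seconds).
- inverse_kinematics(position, orientation): joint angles nearest the present ones, or None.
- observe(): the state.
- camera(name): name is "scene" or "top"; returns (picture, depth): 420x560x3 uint8, red, green, blue; 420x560 float32, mm along the optical axis (not along the pixel's ray), 0 where there is no reading.
- camera_model(name): a dict with "camera_matrix" (3x3 intrinsics, pixels), "dist_coeffs" ([k1, k2, p1, p2, k3] as OpenCV has them; the pictures are not rectified), "T" (4x4, takes a point from camera to world coordinates). Camera axes: x right, y up, looking along -z (the intrinsics and any distortion apply to the point x, -y, -z); pixel columns grow to the right and rows downward; lengths in mm; the calibration is good to about 2 mm. A picture is of the moment at which its call begins. camera_model takes no time and is no camera call.
A pose or a line that the arm cannot do raises Unreachable and nothing moves.
- hand_in(): hands the job in, once; it reports no verdict.
Trained networks look in the newest picture that a camera, given by its name, has taken for a name from the list of things; names that differ only in an ending like _2 or _b are one class to them, and where a whole thing is asked for, a point or a joint stands for the part that bears it (a point fixed in the world has none). Each returns a list of dicts, best first, with "p" (0 to 1); they miss things now and then, are a little off and sometimes report something else, mostly with a low value. They report only what shows in the picture. A call takes as long as a camera call. They do not tell look-alikes from the thing itself.
- look_for(label, camera): "at" ([x, y, z] in mm, in world coordinates, good to about 4 mm: the middle of the surface that is visible of it).
The state is a dict: "t": time; "joint_positions": joint angles; "qvel": joint speeds; "joint_torque": joint torques, N m; "eef_pos": TCP position; "eef_rot": TCP orientation; "wrist_force": force on the tool from outside, world axes, zero at the start; "moment": the same for the moment, N m; "gripper_width": finger opening in mm.
Only numpy, scipy, OpenCV 4.12 (cv2) and the standard library are available. Lean on these libraries where they do the work, as an engineer would, in place of code of your own. Each camera call takes 0.05 s, during which the arm holds its last target.

## Task

Put the grey screw lid on the neck of the metal flour canister and screw it down clockwise until it is fully home. Start it gently: if it binds early while it still stands high, the thread is crossed, so do not force it but back it off until it drops into the thread, and start again. Leave the cup, the jar and the scraper where they are, and let go of the lid at the end.

Things in the scene. Friction and masses are not known exactly. Their poses are not given: they have to be found in the camera images.
- lid_bar (a point): Grey lid, a loose upright cap 80 mm wide, 38 mm tall, with a finger bar on top: 62 mm long (its x axis), 12 mm thick (y), 30 mm tall (z up). Point: centre of the bar, 53 mm above the lid's lower rim, 15 mm below the bar's top. About 0.12 kg. Hollow below: four inward studs (6 mm round, on its x and y axes) 5 mm above the rim.
- shoulder (a point): Flat shoulder of the upright metal canister (110 mm wide), z up: centre of the foot of its 56 mm neck, 33 mm tall with bevelled top. Four-start right-hand thread. lid_bar stands above this point: fully home 54 mm; studs just dropped into the thread 61 mm; studs on the crests (not in the thread) 66 to 75 mm. Neck clears the studs by 1.2 mm a side.
- canister (a joint): Twist of the canister in its rubber clamp, rad, positive counter-clockwise from above, 0 at rest; it springs back at 8 N m per rad, so it shows the torque on the lid. Well under 0.1 is gentle. Thread: the angle of its starts is unmarked, not tied to any pose given; every 90 deg the same. From dropped in to home: 70 deg clockwise at most, sinking 7 mm (1 mm per 8.6 deg), to a firm stop.
- holder: Fixed steel base 150 x 150 mm, 8 mm thick, with a rubber clamp ring, holding the canister; origin under its centre, z up, the canister's axis. If the studs are on the crests, clockwise turning sinks up to 6 mm then binds, lid still 66 mm or more up (crossed). Counter-clockwise (90 deg at most) they climb, drop to 61 mm, then meet a firm stop at the start of the thread.
- cup_mid (a point): Bystander: open steel cup, 80 mm wide, 85 mm tall; point on its axis half-way up (42 mm).
- jar_mid (a point): Bystander: closed amber glass jar, 72 mm wide, 120 mm tall; point on its axis half-way up.
- scraper_mid (a point): Bystander: flat bench scraper, 150 mm steel blade with a wooden handle, lying; point at the middle of its blade, 4 mm up.
Things that resemble listed ones, but are neither listed nor needed, are in the scene too. Leave any green look-alike of the part that bears lid_bar alone.

How it is judged:
By the outcome, as a careful person would: the job done as asked, in the order asked, and still so for the second after the job is handed in, with the robot touching nothing.
It also fails if it takes over 72 s, if anything falls off the work surface, if the arm or the gripper's body presses on something with over 40 N, if the wrist force passes 120 N, or if a joint passes its speed limit or range.

## Working session

There is one attempt and no reset: what is moved stays moved. The work goes in short steps, each a Python script; the robot and the scene stay as the last script left them, time stands still between calls to the robot, and variables do not carry over. Pictures are saved under pics/ and viewed, and the job is handed in when it is done.

```bash
ls; mkdir -p pics; python3 - <<'E'
from station import *
import cv2
for c in("scene","top"):
    p,d=camera(c); cv2.imwrite(f"pics/{c}0.png",p[:,:,::-1])
    m=camera_model(c); print(c,m["camera_matrix"],m["dist_coeffs"],m["T"])
    for l in("lid_bar","shoulder","canister","holder","cup_mid","jar_mid","scraper_mid"):
        print(l,[(round(r["p"],2),[round(v) for v in r["at"]]) for r in look_for(l,c)])
s=observe();print(s)
E
```

```text
pics
scene [[414.1860846    0.         274.07719701]
 [  0.         414.1860846  210.91346521]
 [  0.           0.           1.        ]] [-0.02651278  0.          0.          0.          0.        ] [[ 1.04390186e-02 -7.90089807e-01  6.12902214e-01  1.34287267e+03]
 [ 9.99916069e-01  3.54437989e-03 -1.24616355e-02 -3.83932985e+01]
 [ 7.67345290e-03  6.12980860e-01  7.90060494e-01  1.07129355e+03]
 [ 0.00000000e+00  0.00000000e+00  0.00000000e+00  1.00000000e+00]]
lid_bar [(0.93, [464, 125, 45]), (0.83, [574, 361, 42]), (0.59, [517, 238, 35])]
shoulder [(0.69, [604, -96, 128])]
canister [(0.92, [608, -98, 129])]
holder [(0.91, [608, -98, 77])]
cup_mid [(0.82, [709, 131, 56])]
jar_mid [(0.65, [781, -26, 100])]
scraper_mid [(0.63, [413, -388, 8])]
top [[464.7383271    0.         280.73514252]
 [  0.         464.7383271  214.11472219]
 [  0.           0.           1.        ]] [-0.0858588  0.         0.         0.         0.       ] [[-2.83467803e-02  9.93931538e-01 -1.06285265e-01  4.80875113e+02]
 [-9.99386353e-01 -3.03688122e-02 -1.74542992e-02 -2.37091435e+01]
 [-2.05761357e-02  1.0
[... 399 characters left out ...]
)]
{'t': 0.8, 'joint_positions': array([-1.20801451e+00,  3.19549113e-01,  1.56445987e+00, -1.73497322e-06,
        1.25738882e+00, -1.99807805e-02]), 'qvel': array([-3.60158543e-04, -5.51437119e-04, -7.27774839e-05,  6.20487512e-04,
       -1.40981882e-03,  2.33244212e-05]), 'joint_torque': array([ 5.47724030e-04, -4.12296975e+01, -2.32222956e+01,  7.26712751e-02,
        3.75665480e-02, -2.07940144e-05]), 'eef_pos': array([ 214.77550153, -533.4167229 ,  231.02080822]), 'eef_rot': array([3.14139787e+00, 5.54324590e-06, 3.82763133e-01]), 'wrist_force': array([-0.72566953, -0.59655188,  0.09946612]), 'moment': array([-0.01872801,  0.0652591 , -0.00878521]), 'gripper_width': 91.11384312687922}
```

View pics/scene0.png

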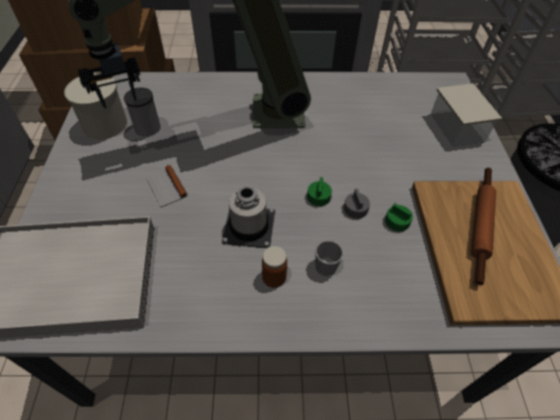

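View pics/top0.png

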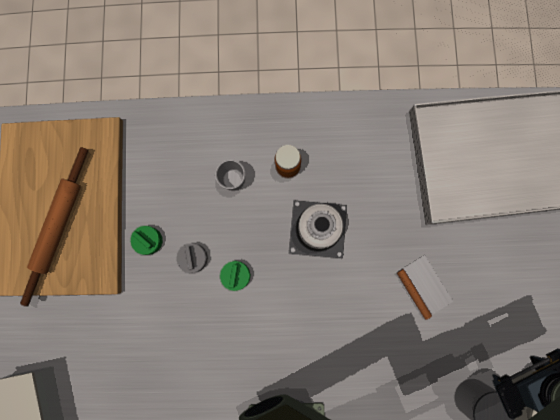

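The grey lid is the middle one of the three, at scene (357,204) and top (192,258). The other two are green. The canister is at scene (248,212) and top (321,226). Next I'll measure both from the depth images.

```bash
cat > h.py <<'E'
from station import *
import cv2, numpy as np
def cloud(c):
    p,d=camera(c); m=camera_model(c); K=np.array(m["camera_matrix"]);D=np.array(m["dist_coeffs"],float);T=np.array(m["T"])
    v,u=np.mgrid[0:420,0:560]
    n=cv2.undistortPoints(np.stack([u,v],-1).reshape(-1,1,2).astype(float),K,D).reshape(420,560,2)
    P=np.stack([n[...,0]*d,-n[...,1]*d,-d],-1)@T[:3,:3].T+T[:3,3]
    P[d==0]=np.nan
    return p,P
def crop(p,u0,u1,v0,v1,name,f=8):
    cv2.imwrite(name,cv2.resize(p[v0:v1,u0:u1,::-1],None,fx=f,fy=f,interpolation=cv2.INTER_CUBIC))
E
python3 - <<'E'
from h import *
for c,lb,cb in(("scene",(335,380,180,225),(215,285,180,250)),("top",(170,215,235,280),(280,360,190,265))):
    p,P=cloud(c)
    crop(p,*lb,f"pics/{c}_lid.png",10); crop(p,*cb,f"pics/{c}_can.png",7)
    np.save(f"{c}P.npy",P);np.save(f"{c}p.npy",p)
    for nm,b in(("lid",lb),("can",cb)):
        Q=P[b[2]:b[3],b[0]:b[1]].reshape(-1,3);Q=Q[~np.isnan(Q[:,2])]
        h,e=np.histogram(Q[:,2],bins=np.arange(-10,220,4));print(c,nm,[(int(a),int(n)) for a,n in zip(e,h) if n])
        t=P[5:10,5:10]
    print("table z",np.nanmedian(P[280:300,230:330,2]))
    Q=P[lb[2]:lb[3],lb[0]:lb[1]].reshape(-1,3)
    B=Q[(Q[:,2]>55)&(Q[:,2]<75)];print("bar",len(B),np.median(B,0),B.min(0),B.max(0))
    if len(B)>4:
        (cx,r)=cv2.minAreaRect(B[:,:2].astype(np.float32))[0:2];print(cx,r,cv2.minAreaRect(B[:,:2].astype(np.float32))[2])
E
```

```text
scene lid [(-10, 1), (-6, 175), (-2, 867), (2, 439), (6, 32), (10, 15), (14, 26), (18, 13), (22, 22), (26, 16), (30, 27), (34, 86), (38, 163), (42, 28), (46, 10), (50, 12), (54, 7), (58, 9), (62, 14), (66, 39), (70, 15)]
scene can [(-10, 3), (-6, 284), (-2, 1433), (2, 725), (6, 379), (10, 194), (14, 44), (18, 31), (22, 32), (26, 25), (30, 30), (34, 49), (38, 119), (42, 29), (46, 41), (50, 19), (54, 24), (58, 27), (62, 32), (66, 29), (70, 27), (74, 29), (78, 24), (82, 30), (86, 31), (90, 24), (94, 34), (98, 26), (102, 27), (106, 31), (110, 27), (114, 42), (118, 66), (122, 47), (126, 87), (130, 210), (134, 143), (138, 29), (142, 29), (146, 27), (150, 48), (154, 48), (158, 29), (162, 86), (166, 127), (170, 12)]
table z 0.4710667685230874
bar 84 [507.33890036 243.29699833  67.48457627] [472.27080242 234.0826068   55.6973134 ] [534.08116331 253.33968318  73.23303563]
(503.6612548828125, 244.79380798339844) (62.878780364990234, 14.179879188537598) 9.956584930419922
top lid [(-10, 5), (-6, 176), (-2, 721), (2, 399), (6, 22), (10, 5), (14, 8), (18, 3), (22, 9), (26, 7), (30, 21), (34, 180), (38, 263), (42, 55), (46, 8), (50, 7), (54, 7), (58, 8), (62, 18), (66, 63), (70, 32), (74, 3)]
top can [(-10, 21), (-6, 497), (-2, 1743), (2, 950), (6, 688), (10, 296), (14, 39), (18, 3), (30, 5), (34, 27), (38, 109), (42, 45), (46, 3), (50, 3), (54, 3), (58, 3), (62, 2), (66, 3), (70, 1), (74, 5), (78, 3), (82, 2), (86, 1), (90, 3), (94, 4), (102, 1), (110, 4), (114, 7), (118, 6), (122, 16), (126, 149), (130, 405), (134, 259), (138, 31), (142, 31), (146, 35), (150, 94), (154, 51), (158, 31), (162, 150), (166, 199), (170, 42)]
table z 0.9903045612470578
bar 128 [505.18231773 243.57026525  68.29280289] [475.88018691 234.18274851  55.05565031] [534.46606189 255.08960421  74.29130339]
(505.0228271484375, 244.9493865966797) (61.033992767333984, 13.743945121765137) 9.471004486083984
```

```bash
python3 - <<'E'
from h import *
from scipy.optimize import minimize
for c,lb,cb in(("scene",(335,380,180,225),(200,300,170,260)),("top",(170,215,235,280),(280,360,190,265))):
    P=np.load(f"{c}P.npy")
    Q=P[cb[2]:cb[3],cb[0]:cb[1]].reshape(-1,3)
    S=Q[(Q[:,2]>123)&(Q[:,2]<141)]; N=Q[(Q[:,2]>160)&(Q[:,2]<176)]
    for nm,A in(("should",S),("neck",N)):
        print(c,nm,len(A),"medz",np.median(A[:,2]),"minEncl",cv2.minEnclosingCircle(A[:,:2].astype(np.float32)),"minAreaRect",cv2.minAreaRect(A[:,:2].astype(np.float32)),"med",np.median(A[:,:2],0))
        h,e=np.histogram(np.hypot(*(A[:,:2]-cv2.minEnclosingCircle(A[:,:2].astype(np.float32))[0]).T),bins=range(0,66,3));print(h)
    # all points z>118: circle fit as the union: maximize inside
    L=P[lb[2]:lb[3],lb[0]:lb[1]].reshape(-1,3);B=L[(L[:,2]>62)&(L[:,2]<76)]
    d=cv2.fitLine(B[:,:2].astype(np.float32),cv2.DIST_HUBER,0,.01,.01).ravel();print("bar",B.mean(0),np.degrees(np.arctan2(d[1],d[0])), "lines pt",d)
    C=L[(L[:,2]>30)&(L[:,2]<46)];print("cap",cv2.minEnclosingCircle(C[:,:2].astype(np.float32)))
E
```

```text
scene should 508 medz 132.3732295786362 minEncl ((648.6055908203125, -66.27698516845703), 135.68626403808594) minAreaRect ((652.2938232421875, -79.13023376464844), (263.4502258300781, 108.28916931152344), 16.010610580444336) med [602.2579707  -96.85396823]
[ 0  0  0  0  0  0  0  0  2  3 15 15 18 24 20 19 27 24 24 22 20]
scene neck 240 medz 166.53252287821908 minEncl ((575.5110473632812, -99.96875), 32.11297607421875) minAreaRect ((573.7169799804688, -99.95722961425781), (56.401451110839844, 56.0457878112793), 9.926444053649902) med [ 578.38048236 -100.96747789]
[ 3  7 11 23 20 34 35 44 39 17  7  0  0  0  0  0  0  0  0  0  0]
bar [505.52244785 243.93841629  67.8701728 ] 8.097955 lines pt [9.9002868e-01 1.4086591e-01 5.0568829e+02 2.4410878e+02]
cap ((502.27728271484375, 245.34808349609375), 42.6005859375)
top should 856 medz 132.83348775203729 minEncl ((573.3600463867188, -101.797607421875), 55.050167083740234) minAreaRect ((573.37060546875, -101.72356414794922), (106.48527526855469, 108.95842742919922), 43.342308044433594) med [568.46831321 -99.09324496]
[  0   0   0   0   0   0   0   0   0   2   2  26  91 124 136 130 143 154
  48   0   0]
top neck 409 medz 166.6254115405984 minEncl ((573.0184936523438, -102.54363250732422), 29.939979553222656) minAreaRect ((573.1885986328125, -101.49441528320312), (54.31294250488281, 54.81147766113281), 28.969127655029297) med [ 573.27395331 -101.41101941]
[ 4 16 26 32 40 52 62 74 79 24  0  0  0  0  0  0  0  0  0  0  0]
bar [505.51029103 244.49314709  68.63400132] 10.447151 lines pt [9.8342258e-01 1.8132851e-01 5.0492694e+02 2.4410773e+02]
cap ((504.46441650390625, 245.27174377441406), 40.008880615234375)
```

View pics/top_can.png

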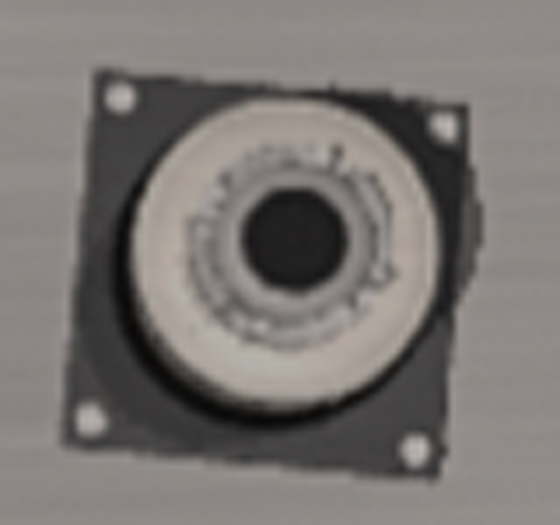

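View pics/scene_can.png

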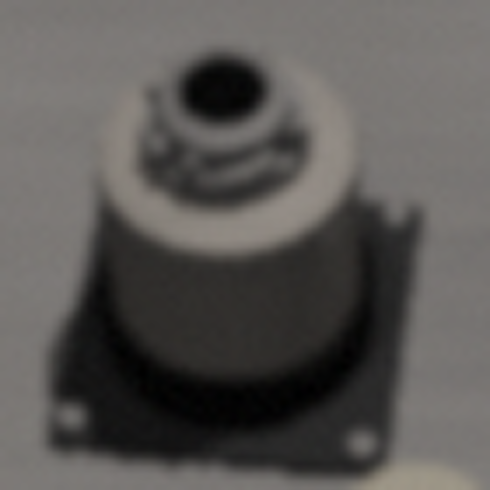

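View pics/top_lid.png

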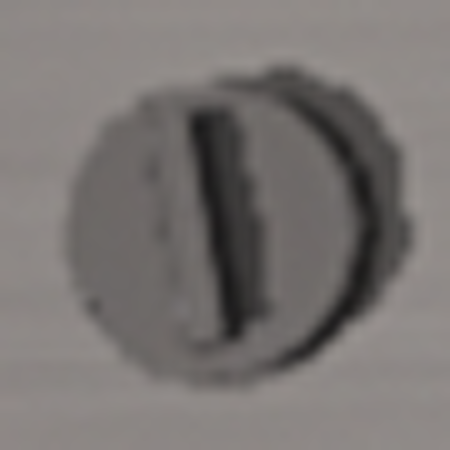

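```bash
cat >> h.py <<'E'
def st(tag=""):
    s=observe();print(tag,"t%.2f"%s["t"],"pos",np.round(s["eef_pos"],1),"rot",np.round(s["eef_rot"],3),"F",np.round(s["wrist_force"],1),"Mz %.2f"%s["moment"][2],"M",np.round(s["moment"],2),"w %.1f"%s["gripper_width"],"j6 %.2f"%s["joint_positions"][5]);return s
E
python3 - <<'E'
from h import *
y=np.radians(9.8)
gripper_to(45,40)
st("a")
move_pose([505,244.5,150],[np.pi,0,y]);st("b")
line_to([505,244.5,58]);st("c")
gripper_to(0,40);st("grip")
E
```

```text
a t1.73 pos [ 214.8 -533.4  231. ] rot [3.141 0.    0.383] F [-0.5  0.  -0.2] Mz -0.03 M [ 0.02  0.02 -0.03] w 44.5 j6 -0.02
b t4.67 pos [505.4 243.9 150.1] rot [ 3.141 -0.     0.17 ] F [ 0.5 -0.1 -0.4] Mz -0.02 M [ 0.05 -0.01 -0.02] w 44.7 j6 1.83
c t5.43 pos [505.6 244.5  58.4] rot [-3.141e+00 -1.000e-03  1.710e-01] F [-0.3 -0.  -0.3] Mz -0.00 M [ 0.01  0.03 -0.  ] w 45.0 j6 1.83
grip t6.04 pos [505.1 244.6  58.2] rot [-3.141 -0.     0.171] F [-1.1  0.7  2.3] Mz -0.01 M [ 0.05  0.02 -0.01] w 11.8 j6 1.83
```

```bash
python3 - <<'E'
from h import *
y=np.radians(9.8)
line_to([505.0,244.5,250],speed=250)
move_pose([573.3,-101.7,250],[np.pi,0,y]);s=st("hover")
p,P=cloud("scene");crop(p,190,310,100,260,"pics/hover_s.png",3.7)
np.save("hovP.npy",P)
p2,P2=cloud("top");crop(p2,250,390,160,290,"pics/hover_t.png",4.5);np.save("hovPt.npy",P2)
E
```

```text
hover t8.28 pos [ 573.3 -100.6  249.7] rot [-3.141  0.     0.172] F [ 0.3  0.2 -1.5] Mz -0.03 M [ 0.    0.01 -0.03] w 12.0 j6 1.20
```

View pics/hover_s.png

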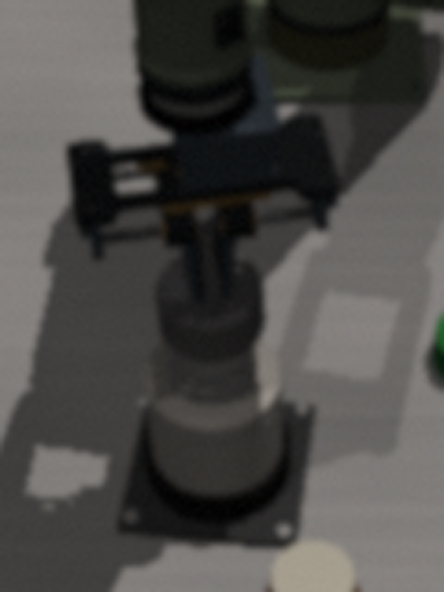

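View pics/hover_t.png

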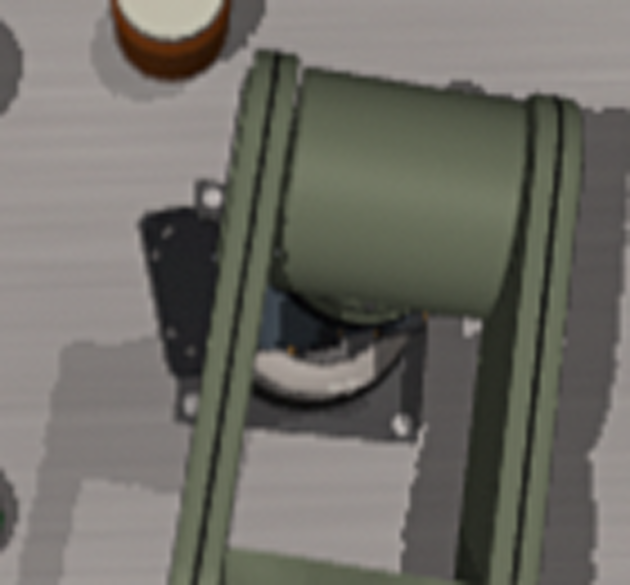

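```bash
python3 - <<'E'
from h import *
from scipy.optimize import least_squares
P=np.load("hovP.npy").reshape(-1,3)
def fit(z0,z1,r,c0):
    m=(P[:,2]>z0)&(P[:,2]<z1)&(np.hypot(P[:,0]-c0[0],P[:,1]-c0[1])<r+12)&(P[:,0]>c0[0])
    Q=P[m]
    f=least_squares(lambda c:np.hypot(Q[:,0]-c[0],Q[:,1]-c[1])-r,c0,loss="soft_l1")
    J=np.linalg.inv(f.jac.T@f.jac)**.5 if 0 else np.sqrt(np.diag(np.linalg.inv(f.jac.T@f.jac)))*4
    print(z0,len(Q),f.x,"sd",J)
fit(196,226,40,[573.3,-101]);fit(45,125,55,[573.3,-101]);fit(60,90,55,[573.3,-101]);fit(90,125,55,[573.3,-101])
E
```

```text
196 201 [571.4667438  -99.23859043] sd [0.48703052 0.62979416]
45 582 [ 572.63886447 -101.46094672] sd [0.2953986 0.3680208]
60 207 [ 572.65997752 -101.58235213] sd [0.49742414 0.61254991]
90 265 [ 572.56670201 -101.41076998] sd [0.44348639 0.54276259]
```

```bash
python3 - <<'E'
from h import *
st("now")
line_to([574.2,-101.9,228],speed=60);wait(.2);b=st("pre")["wrist_force"]
for z in np.arange(225,190,-2.0):
    line_to([574.2,-101.9,z],speed=40)
    s=st(f"z{z}")
    d=s["wrist_force"]-b
    if abs(d[2])>5 or np.hypot(*d[:2])>8: break
E
```

```text
now t8.38 pos [ 573.4 -100.3  249.9] rot [-3.141  0.     0.173] F [ 0.1  0.6 -1.8] Mz -0.02 M [-0.03  0.03 -0.02] w 11.8 j6 1.20
pre t9.10 pos [ 574.4 -102.   228.4] rot [ 3.141e+00 -1.000e-03  1.710e-01] F [ 1.2  0.5 -1.9] Mz 0.04 M [0.03 0.05 0.04] w 11.6 j6 1.20
z225.0 t9.35 pos [ 574.  -101.9  224.8] rot [-3.141  0.     0.171] F [ 0.1  0.5 -1.1] Mz -0.01 M [ 0.03  0.04 -0.01] w 11.8 j6 1.20
z223.0 t9.60 pos [ 574.1 -101.9  222.9] rot [-3.142  0.     0.171] F [ 0.4  0.1 -1. ] Mz -0.00 M [ 0.03  0.   -0.  ] w 11.6 j6 1.20
z221.0 t9.85 pos [ 574.1 -101.9  220.8] rot [-3.142  0.     0.171] F [-0.7 -0.8 -1.5] Mz 0.02 M [ 0.01 -0.    0.02] w 11.9 j6 1.20
z219.0 t10.10 pos [ 574.1 -101.9  218.8] rot [-3.141  0.     0.171] F [-0.6 -0.6 -1.2] Mz -0.04 M [ 0.05  0.03 -0.04] w 11.8 j6 1.20
z217.0 t10.35 pos [ 574.1 -101.9  216.8] rot [-3.141  0.     0.171] F [ 0.4  0.5 -1.8] Mz 0.02 M [0.02 0.06 0.02] w 11.8 j6 1.20
z215.0 t10.60 pos [ 574.1 -101.9  214.8] rot [-3.142  0.     0.171] F [ 0.1 -0.5 -1.6] Mz 0.05 M [-0.    0.06  0.05] w 11.5 j6 1.20
z213.0 t10.85 pos [ 574.1 -101.9  212.8] rot [-3.141  0.     0.171] F [-0.2  0.5 -1.2] Mz -0.02 M [ 0.02  0.07 -0.02] w 11.7 j6 1.20
z211.0 t11.10 pos [ 574.1 -101.9  210.8] rot [-3.141  0.     0.171] F [ 0.2  0.2 -2.3] Mz -0.01 M [-0.01  0.05 -0.01] w 11.7 j6 1.20
z209.0 t11.35 pos [ 574.1 -101.9  208.9] rot [-3.141  0.     0.171] F [ 0.3 -0.2 -0.7] Mz -0.00 M [ 0.07  0.05 -0.  ] w 11.9 j6 1.20
z207.0 t11.60 pos [ 574.5 -102.   207.8] rot [ 3.141e+00 -1.000e-03  1.710e-01] F [-0.3 -0.   3.9] Mz -0.01 M [ 0.05  0.03 -0.01] w 11.7 j6 1.20
```

```bash
cat >> h.py <<'E'
def turn(x,y,z,yaw,dstep,n,ft=5.0,mlim=.4,stop=None,sp=12,b=-1.4):
    zs=[]
    for i in range(n):
        yaw+=np.radians(dstep)
        line_to([x,y,z],[np.pi,0,yaw],speed=sp)
        s=observe();F=s["wrist_force"];M=s["moment"][2];a=s["eef_pos"][2];zs.append(a)
        print("t%.2f yawc %.1f yaw %.1f zc %.1f z %.1f"%(s["t"],np.degrees(yaw),np.degrees(s["eef_rot"][2]),z,a),"F",np.round(F,1),"Mz %.2f"%M)
        f=F[2]-b
        if abs(M)>mlim or f>25 or np.hypot(F[0],F[1])>25: print("limit");break
        if stop and stop(zs): print("stop cond");break
        z+=float(np.clip((f-ft)/8,-1.2,1.0))
    return z,yaw
E
python3 - <<'E'
from h import *
z,y=turn(574.2,-101.9,206.8,np.radians(9.8),4,8,stop=lambda zs:len(zs)>1 and zs[-1]<max(zs)-3)
print(z,np.degrees(y))
E
```

```text
t11.85 yawc 13.8 yaw 13.8 zc 206.8 z 208.1 F [-0.6 -0.7  5.9] Mz -0.08
t12.10 yawc 17.8 yaw 17.8 zc 207.1 z 208.6 F [ 0.3 -1.   6.3] Mz -0.09
t12.35 yawc 21.8 yaw 21.8 zc 207.4 z 209.0 F [-0.8 -0.1  7.2] Mz -0.11
t12.60 yawc 25.8 yaw 25.8 zc 207.9 z 209.4 F [-1.3  0.1  6.8] Mz -0.07
t12.85 yawc 29.8 yaw 29.8 zc 208.3 z 209.9 F [-0.2  0.5  6.4] Mz -0.10
t13.10 yawc 33.8 yaw 33.8 zc 208.6 z 210.3 F [-0.7  0.3  7. ] Mz -0.15
t13.35 yawc 37.8 yaw 37.8 zc 209.0 z 210.8 F [-1.   0.6  6.8] Mz -0.14
t13.60 yawc 41.8 yaw 41.8 zc 209.4 z 211.1 F [-0.4  0.7  7.1] Mz 0.11
209.89180082301488 41.8
```

Turning counter-clockwise makes the lid climb at the expected pitch, so the studs are on the crests. I'll keep going until they drop.

```bash
python3 - <<'E'
from h import *
z,y=turn(574.2,-101.9,209.9,np.radians(41.8),3,20,stop=lambda zs:len(zs)>1 and zs[-1]<max(zs)-3.5)
print(z,np.degrees(y))
E
```

```text
t13.85 yawc 44.8 yaw 44.7 zc 209.9 z 210.4 F [ 0.2 -0.8  3.5] Mz 0.02
t14.10 yawc 47.8 yaw 47.7 zc 209.9 z 209.5 F [ 1.5 -1.2  0.4] Mz 0.01
t14.35 yawc 50.8 yaw 50.7 zc 209.5 z 208.9 F [ 0.1 -0.1 -1.9] Mz 0.02
t14.60 yawc 53.8 yaw 53.7 zc 208.8 z 208.5 F [ 0.4  0.5 -1.8] Mz 0.05
t14.85 yawc 56.8 yaw 56.7 zc 208.1 z 208.2 F [ 0.3 -0.4 -2.3] Mz -0.02
t15.10 yawc 59.8 yaw 59.6 zc 207.4 z 207.8 F [0.8 0.  0.5] Mz -0.22
t15.35 yawc 62.8 yaw 62.6 zc 207.0 z 207.8 F [ 0.1 -2.   3.8] Mz -0.62
limit
207.0186068105175 62.79999999999999
```

```bash
python3 - <<'E'
from h import *
line_to([574.2,-101.9,207.5],[np.pi,0,np.radians(58)],speed=12);s=st("backed")
for z in np.arange(206.5,196,-1):
    line_to([574.2,-101.9,z],[np.pi,0,np.radians(58)],speed=15);s=st(f"{z}")
    if s["wrist_force"][2]>6 or abs(s["moment"][2])>.4:break
E
```

```text
backed t15.60 pos [ 574.4 -102.   207.4] rot [3.141 0.    1.014] F [ 1.6 -2.  -0.4] Mz -0.11 M [-0.36 -0.39 -0.11] w 11.6 j6 0.36
206.5 t15.85 pos [ 574.4 -102.   206.2] rot [3.141 0.    1.013] F [ 1.4 -2.9 -0.9] Mz -0.11 M [-0.53 -0.52 -0.11] w 11.8 j6 0.36
205.5 t16.10 pos [ 574.3 -102.   205.3] rot [3.141 0.    1.012] F [ 3.3 -2.  -1.4] Mz -0.13 M [-0.49 -0.59 -0.13] w 11.6 j6 0.36
204.5 t16.35 pos [ 574.3 -101.9  204.4] rot [ 3.141 -0.     1.012] F [ 2.3 -3.1 -1.6] Mz -0.12 M [-0.54 -0.61 -0.12] w 11.6 j6 0.36
203.5 t16.60 pos [ 574.3 -101.9  203.5] rot [ 3.141 -0.     1.012] F [ 2.7 -2.3 -0.1] Mz -0.16 M [-0.48 -0.69 -0.16] w 11.4 j6 0.36
202.5 t16.85 pos [ 574.3 -101.9  202.4] rot [ 3.141 -0.     1.012] F [ 3.  -2.  -0.8] Mz -0.10 M [-0.56 -0.72 -0.1 ] w 12.0 j6 0.36
201.5 t17.10 pos [ 574.3 -101.9  201.4] rot [ 3.142 -0.     1.012] F [ 3.8 -2.6 -1.1] Mz -0.10 M [-0.6  -0.73 -0.1 ] w 11.9 j6 0.36
200.5 t17.35 pos [ 574.3 -101.9  200.4] rot [ 3.142 -0.     1.012] F [ 2.7 -2.7 -1.3] Mz -0.10 M [-0.63 -0.74 -0.1 ] w 12.0 j6 0.36
199.5 t17.60 pos [ 574.3 -101.9  200.1] rot [ 3.141 -0.     1.012] F [ 2.4 -2.9  3.2] Mz -0.13 M [-0.49 -0.47 -0.13] w 11.7 j6 0.36
198.5 t17.85 pos [ 574.3 -101.9  200. ] rot [ 3.14  -0.     1.012] F [ 0.2 -1.1  8. ] Mz -0.14 M [-0.36 -0.1  -0.14] w 11.9 j6 0.36
```

Dropped in: TCP z is 200, so lid_bar is about 61.5 above the shoulder. Now I'll screw clockwise gently, following the pitch.

```bash
python3 - <<'E'
from h import *
z,y=turn(574.2,-101.9,198.7,np.radians(58),-4,14,ft=6,mlim=.45)
print(z,np.degrees(y))
E
```

```text
t18.10 yawc 54.0 yaw 54.0 zc 198.7 z 200.0 F [ 0.2 -1.2  8.2] Mz 0.02
t18.35 yawc 50.0 yaw 50.1 zc 199.1 z 200.0 F [0.6 0.6 5.9] Mz 0.02
t18.60 yawc 46.0 yaw 46.1 zc 199.3 z 199.8 F [ 1.2 -0.6  6.9] Mz 0.02
t18.85 yawc 42.0 yaw 42.2 zc 199.6 z 199.5 F [ 2.6 -0.7  2.8] Mz -0.00
t19.10 yawc 38.0 yaw 38.2 zc 199.4 z 199.0 F [ 1.7 -0.5  1.5] Mz -0.02
t19.35 yawc 34.0 yaw 34.2 zc 199.0 z 198.7 F [ 1.1 -1.1  0.4] Mz -0.03
t19.60 yawc 30.0 yaw 30.2 zc 198.5 z 198.2 F [ 0.7 -1.1  0.9] Mz -0.03
t19.85 yawc 26.0 yaw 26.2 zc 198.0 z 197.8 F [ 0.8 -0.1  0.4] Mz -0.05
t20.10 yawc 22.0 yaw 22.2 zc 197.5 z 197.3 F [ 1.  -0.7  0.3] Mz -0.02
t20.35 yawc 18.0 yaw 18.2 zc 196.9 z 196.8 F [-0.1 -0.1 -0.9] Mz -0.02
t20.60 yawc 14.0 yaw 14.2 zc 196.3 z 196.3 F [ 0.6 -0.4  0.1] Mz -0.04
t20.85 yawc 10.0 yaw 10.2 zc 195.7 z 195.8 F [ 0.  -0.4  1.6] Mz -0.01
t21.10 yawc 6.0 yaw 6.2 zc 195.3 z 195.3 F [-0.6  0.4  1.2] Mz -0.02
t21.35 yawc 2.0 yaw 2.2 zc 194.9 z 194.9 F [-0.4 -0.5  0.9] Mz -0.05
194.43601311093207 2.0000000000000138
```

```bash
python3 - <<'E'
from h import *
z,y=turn(574.2,-101.9,194.0,np.radians(2),-3,11,ft=6,mlim=.45)
print(z,np.degrees(y)); wait(.3); st()
E
```

```text
t21.60 yawc -1.0 yaw -0.8 zc 194.0 z 194.5 F [-0.6  1.1  3.4] Mz 0.05
t21.85 yawc -4.0 yaw -3.9 zc 193.8 z 194.1 F [ 0.3 -0.3  2.9] Mz 0.00
t22.10 yawc -7.0 yaw -6.9 zc 193.6 z 193.7 F [0.7 0.4 3.5] Mz -0.01
t22.35 yawc -10.0 yaw -9.9 zc 193.5 z 193.4 F [ 1.5 -0.1  1.8] Mz 0.03
t22.60 yawc -13.0 yaw -12.8 zc 193.1 z 193.2 F [ 2. -2.  1.] Mz 0.18
t22.85 yawc -16.0 yaw -15.8 zc 192.7 z 193.1 F [ 1.5 -4.7  3.6] Mz 0.45
t23.10 yawc -19.0 yaw -18.8 zc 192.6 z 193.1 F [ 1.7 -4.5  5. ] Mz 0.80
limit
192.57273139082648 -19.000000000000004
 t23.40 pos [ 574.8 -102.7  193.1] rot [ 3.14e+00 -2.00e-03 -3.28e-01] F [ 2.  -4.5  6.1] Mz 0.81 M [-0.94 -0.46  0.81] w 11.8 j6 1.70
```

Firm stop at z 193.1, about 7 mm below the drop-in height, with torque rising steeply. I'll let the torque relax, release and check.

```bash
python3 - <<'E'
from h import *
line_to([574.2,-101.9,193.1],[np.pi,0,np.radians(-14)],speed=12);wait(.2);st("relax")
gripper_to(45);st("open")
line_to([574.2,-101.9,290],speed=150)
move_pose([300,-450,300],[np.pi,0,np.radians(-14)]);st("away")
for c,cb in(("scene",(200,300,150,260)),("top",(270,380,190,265))):
    p,P=cloud(c);crop(p,*cb,f"pics/end_{c}.png",5);cv2.imwrite(f"pics/endfull_{c}.png",p[:,:,::-1])
    Q=P.reshape(-1,3);Q=Q[np.hypot(Q[:,0]-573.3,Q[:,1]+101.6)<50]
    t=Q[(Q[:,2]>190)];print(c,"bar top",len(t),np.median(t[:,2]),np.median(t,0)); 
    h,e=np.histogram(Q[:,2],bins=np.arange(110,230,4));print([(int(a),int(n)) for a,n in zip(e,h)])
    d=cv2.fitLine(t[:,:2].astype(np.float32),cv2.DIST_HUBER,0,.01,.01).ravel();print(np.degrees(np.arctan(d[1]/d[0])))
    for l in("cup_mid","jar_mid","scraper_mid"): print(l,[(round(r["p"],2),[round(v) for v in r["at"]]) for r in look_for(l,c)][:1])
E
```

```text
relax t23.85 pos [ 574.7 -102.6  193.1] rot [ 3.141e+00 -1.000e-03 -2.420e-01] F [ 2.7 -4.6  3.9] Mz 0.27 M [-0.92 -0.61  0.27] w 12.0 j6 1.62
open t24.52 pos [ 574.1 -101.8  193.1] rot [-3.141  0.    -0.244] F [ 0.2  0.1 -0.5] Mz 0.02 M [0.06 0.03 0.02] w 44.8 j6 1.62
away t26.95 pos [ 300.8 -449.5  299.9] rot [-3.141 -0.    -0.243] F [ 0.8 -0.5  0.3] Mz 0.01 M [0.07 0.   0.01] w 45.1 j6 0.81
scene bar top 95 202.80819854023468 [ 579.78142332 -101.31488741  202.80819854]
[(110, 0), (114, 0), (118, 0), (122, 1), (126, 13), (130, 112), (134, 78), (138, 25), (142, 19), (146, 29), (150, 20), (154, 26), (158, 23), (162, 30), (166, 36), (170, 236), (174, 138), (178, 10), (182, 6), (186, 9), (190, 10), (194, 7), (198, 21), (202, 55), (206, 2), (210, 0), (214, 0), (218, 0), (222, 0)]
-9.504479
cup_mid [(0.89, [707, 133, 53])]
jar_mid [(0.98, [778, -23, 97])]
scraper_mid [(0.78, [413, -389, 9])]
top bar top 141 202.9694990500377 [ 573.44242719 -101.0596822   202.96949905]
[(110, 0), (114, 0), (118, 0), (122, 0), (126, 46), (130, 196), (134, 117), (138, 6), (142, 3), (146, 2), (150, 4), (154, 3), (158, 3), (162, 4), (166, 54), (170, 420), (174, 241), (178, 8), (182, 3), (186, 1), (190, 3), (194, 5), (198, 33), (202, 86), (206, 14), (210, 0), (214, 0), (218, 0), (222, 0)]
-11.221696
cup_mid [(0.61, [735, 137, 30])]
jar_mid [(0.8, [742, -30, 125])]
scraper_mid [(0.93, [405, -395, 4])]
```

```bash
ls pics
```

```text
end_scene.png
end_top.png
endfull_scene.png
endfull_top.png
hover_s.png
hover_t.png
scene0.png
scene_can.png
scene_lid.png
top0.png
top_can.png
top_lid.png
```

View pics/end_scene.png

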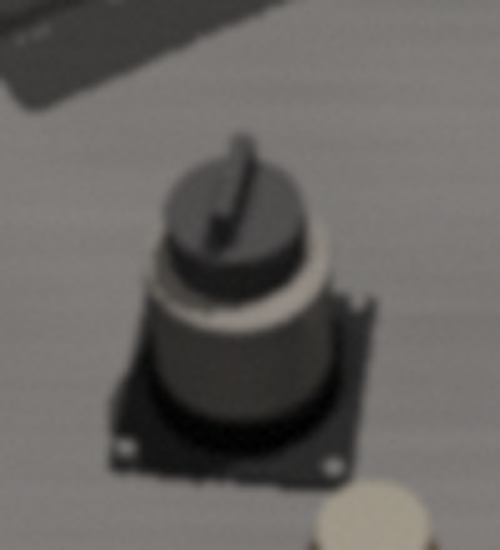

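View pics/endfull_top.png

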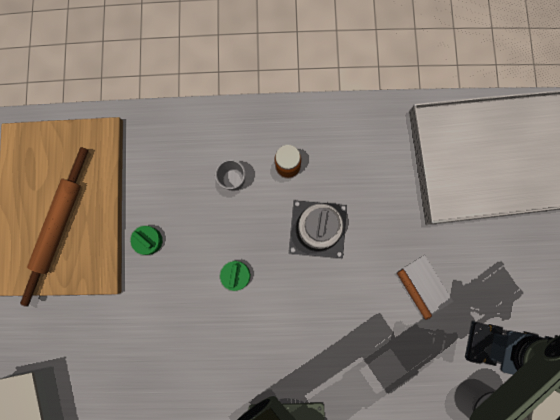

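```bash
python3 - <<'E'
from h import *
for c in("scene","top"):
    for k in range(1):
        p,P=cloud(c);Q=P.reshape(-1,3);r=np.hypot(Q[:,0]-573.3,Q[:,1]+101.6)
        L0=np.load(f"{c}P.npy").reshape(-1,3);r0=np.hypot(L0[:,0]-505,L0[:,1]-244.5)
        f=lambda A,r,a,b,R:(np.median(A[(r<R)&(A[:,2]>a)&(A[:,2]<b),2]))
        print(c,"cap",f(Q,r,165,182,36),"bar",f(Q,r,197,212,33),"sh",f(Q,r,124,142,56),"| before cap",f(L0,r0,30,47,36),"bar",f(L0,r0,62,77,33),"sh",f(L0,np.hypot(L0[:,0]-573.3,L0[:,1]+101.6),124,142,56))
E
```

```text
scene cap 173.52462370472733 bar 202.59712134041337 sh 132.08135816302524 | before cap 38.884957923700995 bar 68.18526033944175 sh 132.857749830783
top cap 173.37764333438975 bar 202.9460446287536 sh 131.72839912681343 | before cap 38.65621297897815 bar 68.65589187852015 sh 132.86456057763098
```

The height works out at 54 to 55 mm, as expected. There's plenty of time left, so I'll regrip once, freshly centred, and confirm it won't turn any further.

```bash
python3 - <<'E'
from h import *
y=np.radians(-11)
move_pose([573.6,-101.7,260],[np.pi,0,y]);line_to([573.6,-101.7,193.6],speed=120);st("at")
gripper_to(0,40);st("grip")
z,yy=turn(573.6,-101.7,193.0,y,-2.5,6,ft=6,mlim=.6)
line_to([573.6,-101.7,193.0],[np.pi,0,yy+np.radians(4)],speed=12);wait(.2);st("relax")
gripper_to(45);st("open")
line_to([573.6,-101.7,290],speed=150)
move_pose([300,-450,300],[np.pi,0,y]);wait(.3);st("away")
p,P=cloud("top");cv2.imwrite("pics/fin_top.png",p[:,:,::-1])
Q=P.reshape(-1,3);r=np.hypot(Q[:,0]-573.3,Q[:,1]+101.6)
t=Q[(r<45)&(Q[:,2]>197)];d=cv2.fitLine(t[:,:2].astype(np.float32),cv2.DIST_HUBER,0,.01,.01).ravel()
print("bar z",np.median(t[:,2]),"ang",np.degrees(np.arctan(d[1]/d[0])),"mid",t.mean(0))
E
```

```text
at t29.78 pos [ 574.  -102.1  194.3] rot [ 3.142e+00 -1.000e-03 -1.930e-01] F [ 0.4 -0.4  0.1] Mz 0.01 M [0.02 0.04 0.01] w 45.1 j6 1.57
grip t30.39 pos [ 573.6 -102.   193.8] rot [ 3.141 -0.    -0.192] F [-0.5 -1.1  0.7] Mz 0.07 M [-0.21  0.13  0.07] w 12.0 j6 1.57
t30.64 yawc -13.5 yaw -13.4 zc 193.0 z 193.6 F [-1.  -2.3  4.3] Mz 0.18
t30.89 yawc -16.0 yaw -15.9 zc 193.0 z 193.6 F [-1.1 -3.2  6.5] Mz 0.49
t31.14 yawc -18.5 yaw -18.3 zc 193.2 z 193.6 F [-1.4 -3.8  5.2] Mz 0.79
limit
relax t31.59 pos [ 573.7 -102.3  193.6] rot [ 3.141e+00 -1.000e-03 -2.520e-01] F [-1.4 -4.9  5.5] Mz 0.30 M [-0.78  0.42  0.3 ] w 11.8 j6 1.63
open t32.27 pos [ 573.6 -101.6  192.9] rot [-3.141  0.    -0.253] F [ 0.1  0.2 -0.3] Mz -0.02 M [ 0.06  0.07 -0.02] w 44.8 j6 1.63
away t34.99 pos [ 300.5 -449.7  300. ] rot [-3.142 -0.    -0.191] F [ 0.1 -0.9  0.6] Mz -0.08 M [ 0.07  0.01 -0.08] w 44.9 j6 0.76
bar z 203.17483028173308 ang -10.997479 mid [ 572.85204926 -101.31765455  202.9345414 ]
```

The stop is at the same angle (about -12 deg) with no further sinking, so the lid is home.

```bash
python3 - <<'E'
from station import *
hand_in()
E
```

```text
the job is handed in; nothing more can be done
```

View pics/fin_top.png

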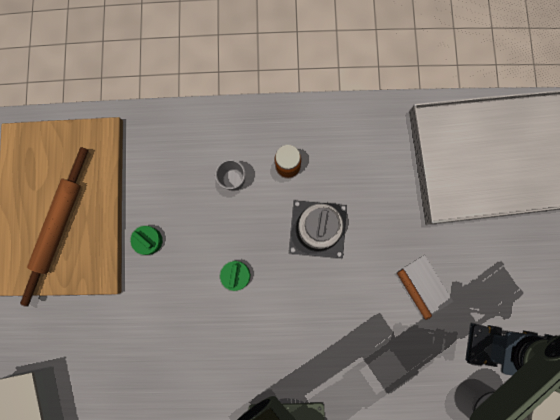

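The grey lid is screwed down to its firm stop on the canister, released, and the job is handed in at about 35 s. The last top picture shows it at (321,225), with the arm clear.

- **Starting the thread:** The studs landed on the crests, so I turned the lid counter-clockwise with light pressure until they passed the crest. It met the stop at the start of the thread, and I then lowered it to the drop-in height, about 61 mm.
- **Screwing down:** I turned it clockwise to a firm stop. It sank 6.9 mm, against the 7 mm expected. After letting go I regripped the lid and turned again: it stopped at the same angle and sank no further.
- **Height check:** The cameras put lid_bar at about 54.5–55.3 mm above the shoulder. That is slightly over the 54 mm for fully home, but within the 2 mm calibration error. The stop and the sink distance fit fully home.
- **Torque:** It peaked at about 0.8 N m at the stop, and about 0.6 N m at the start-of-thread stop. That is roughly 0.1 rad of canister twist at most, so the final tightening was at the "well under 0.1" mark for gentle rather than below it. Up to those stops it was mostly below 0.2 N m.
- **Other objects:** The cup, jar and scraper were still at their starting positions within the detector's error when checked after the first release. They look unmoved in the last picture, as do both green lids.

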